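# Find the full screw box by its weight

### The arm

A 6-joint arm with a two-finger parallel gripper is mounted at the origin on a cart in front of the work surface, level with it; the furniture and walls round the work are solid. World frame = base frame: x ahead of the robot, y to its left, z up, the work surface at z = 0. Lengths are in m, angles in degrees, forces in N, time in s.
With the tool pointing down it reaches from about 0.35 to 0.875 m from the base axis. Payload 4.2 kg.
Tool frame: the origin (TCP) lies midway between the tips of the shut fingers; the grasp point (between the pads) lies r.grasp_offset behind it (r.grasp_offset is the distance from the TCP to the grasp point, in m); z points along the fingers, y is the direction in which the jaws open and shut (so a half turn about z gives the same grasp; the last joint's range is limited). The gripper opens to 87 mm and grips with 3 to 60 N. Pads are 19 mm wide; open, the fingers measure 117 mm over their backs; the gripper's body (75 mm by 190 mm) begins 51 mm behind the grasp point.
Start: joints at [-52.506, 22.042, 0.453, 0, -68.411, -14.817], TCP at [0.241, -0.577, 0.223] pointing down, gripper open.
Joint ranges: [-179.83, 179.83], [-69.29, 118.12], [-61.27, 80.66], [-181.25, 117.63], [-171.15, -9.14], [-177.46, 177.46]. Speed limits (degrees/s): [159.86, 159.86, 180, 180, 180, 180].

### API

Orientations are given as a 3x3 rotation matrix whose columns are the frame's x, y, z axes.
In Python, from station import sense, optics, r gives the robot as it stands. The module is installed in compiled form; this text tells all that it offers.
- The arm moves only by the tool servo_tool, never from a script. Its argument "deltas" is a list of rows, each an object with "slide": the shift along the tool's x, y, z in units of 25 mm (1.0 is 25 mm), a list of three; "spin": the turn about the tool's z in units of 8 degrees (1.0 is 8 degrees). A call has 1 to 10 rows; each row shifts and turns the pose as measured when the row begins, along the tool's axes as they then stand; what a row does not reach is not made up. A row lasts 1/10 s, in which the tool goes at most 50 mm and 8.59 degrees, less where a joint would pass 70% of its speed; a pose out of reach is approached as far as the arm can. A call is refused whole if a number of a shift passes 1 or a number of a turn 1, either way. A call with a gripper value outside its range is refused whole. "gripper" is the closure in counts, from 0 (fully open) to 255 (shut), set as the call begins (left out, the last holds). The fingers move at their own pace and stop on an object; the grip force is fixed at half the most. Time passes only in rows, so rows that do not move let the fingers close. It gives the time, the measured TCP pose, the force and the opening at its end, in the units of the state.
- sense(): the state, without advancing time (a new reading comes with each control period).
- optics.capture(name): name is "scene" or "side" or "wrist"; returns a dict with "frame" (384x512x3 uint8, red, green, blue), "camera_matrix" (3x3 intrinsics, pixels), "eye" and "rotation" of the camera in the world. Camera axes: x right, y down, z forward; pixel columns grow to the right and rows downward; lengths in m; the calibration is good to about 2 mm. A picture is of the moment at which its call begins. There is no depth.
- r.finish_job(): hands the job in, once; it reports no verdict.
The state is a dict: "time_s": time; "joints": joint angles; "joint_velocities": joint speeds; "effort": joint torques, N m; "tcp_pos": TCP position; "ee_rot": TCP orientation; "wrist_force": force on the tool from outside, world axes, zero at the start; "moment": the same for the moment, N m; "gripper_width": opening from 0.0 (shut) to 1.0 (fully open).
Only numpy, scipy, OpenCV 4.12 (cv2) and the standard library are available. Lean on these libraries where they do the work, as an engineer would, in place of code of your own. Each camera call takes 0.05 s, during which the arm holds its last target.

### The job

Two identical closed wooden slide-lid boxes stand on the bench to the right of the tool chest, one full of screws and one nearly empty. Lift the nearer box clear of the bench to feel its weight and set it back down where it stood, then lift the farther one in the same way. Finish with the heavier box flat in the shallow wooden tray and the lighter one back on the bench about where it stood; keep both upright throughout.

Things in the scene. Friction and masses are not known exactly. Their poses are not given: they have to be found in the camera images.
- near_box: Nearer box (x 0.41 to 0.44): closed pale wood slide-lid box, 76 mm long (x axis, within 18 degrees of straight away from the robot), 54 wide (y; grip here), 44 high, dark finger joints, reddish-brown lid with a round dark notch; origin: centre of underside, z up. Lid and contents do not move. Weighs 0.55 to 0.75 kg if full, 0.18 to 0.25 if nearly empty; one of the two is full, by chance.
- far_box: Farther box (x 0.555 to 0.59), looks the same: closed pale wood slide-lid box, 76 mm long (x axis, within 18 degrees of straight away from the robot), 54 wide (y; grip here), 44 high, dark finger joints, reddish-brown lid with a round dark notch; origin: centre of underside, z up. Lid and contents do not move. Weighs 0.18 to 0.25 kg if the nearer is full, else 0.55 to 0.75.
- tray: Shallow open brown wood tray, fixed left of the tool chest, pale floor: 140 x 140 mm outside, 126 x 126 inside, floor 6 thick, rim 22 high; origin: centre of underside, z up, x and y along its sides (within 12 degrees of the world's). Between it and the boxes stands the closed tool chest, 0.15 m high: carry a box over it, underside 0.19 m up or more.

How it is judged (in metres and radians):
On the way, in this order (a step that is already met when the one before it is completed fails the run):
1. the nearer box is lifted clear of the bench (30 mm or more) while the farther one stands (height (world z) of near_box above 0.03 m and height (world z) of far_box below 0.01 m), for 0.2 s.
2. the nearer box stands again about where it was (within 50 mm) and the farther one is lifted clear (30 mm or more) (height (world z) of far_box above 0.03 m and height (world z) of near_box below 0.01 m and distance of near_box from where it was at the start of the episode below 0.05 m), for 0.2 s.
At the end, for the whole second after the job is handed in: The heavier box lies flat (within 6 degrees) on the floor of the tray, which carries its weight (more than 4 N, which only the full box gives), centre within 60 mm of the tray's; the lighter one stands upright on the bench within 50 mm of where it started; both at rest (((horizontal distance between near_box and tray below 0.06 m and z of near_box in the frame of tray below 0.012 m and angle between each of near_box, far_box's own z axis and vertical below 0.1 rad and linear speed of each of near_box, far_box below 0.02 m/s and contact force between near_box and tray above 4 N and distance of far_box from where it was at the start of the episode below 0.05 m and height (world z) of far_box below 0.01 m) or (horizontal distance between far_box and tray below 0.06 m and z of far_box in the frame of tray below 0.012 m and angle between each of far_box, near_box's own z axis and vertical below 0.1 rad and linear speed of each of far_box, near_box below 0.02 m/s and contact force between far_box and tray above 4 N and distance of near_box from where it was at the start of the episode below 0.05 m and height (world z) of near_box below 0.01 m))); the robot touches nothing.
It fails at once if a box is tipped by more than 35 degrees (angle between any of near_box, far_box's own z axis and vertical above 0.61 rad).
It also fails if it takes over 64 s, if anything falls off the work surface, if the arm or the gripper's body presses on something with over 40 N, if the wrist force passes 120 N, or if a joint passes its speed limit or range.

## Working session

There is one attempt and no reset: what is moved stays moved. The work goes in short steps, Python scripts to look and compute and a tool call to move; the robot and the scene stay as the last step left them, time stands still between calls to the robot, and variables do not carry over. Pictures are saved under pics/ and viewed, and the job is handed in when it is done.

Besides the shell and the picture viewer there is one more tool, called after "Request:" as name([rows], argument=value, ...), one row to a line, values as JSON. servo_tool: Moves the arm, as the interface text tells. Its arguments: {"type":"object","properties":{"deltas":{"type":"array"},"gripper":{"type":"number"}},"required":["deltas"]}

```bash
mkdir -p pics; python3 - <<'E'
from station import sense, optics, r
import cv2,numpy as np,pickle
s=sense();print(s['time_s'],s['tcp_pos'],s['ee_rot'],s['wrist_force'],s['gripper_width'],r.grasp_offset)
d={}
for n in ['scene','side','wrist']:
    c=optics.capture(n);d[n]=c;cv2.imwrite(f'pics/{n}0.png',c['frame'][:,:,::-1]);print(n,c['eye'],c['rotation'],c['camera_matrix'])
pickle.dump(d,open('c0.pkl','wb'))
E
```

```text
0.0 [ 0.2407579  -0.57610378  0.22144995] [[-9.22773825e-01 -3.85340928e-01 -9.14807530e-04]
 [-3.85342008e-01  9.22771620e-01  2.01836097e-03]
 [ 6.64013358e-05  2.21500445e-03 -9.99997545e-01]] [-0.06654196 -0.51074445  0.5799865 ] 0.999614378621436 0.0187
scene [-0.16908286  0.56147018  0.75461697] [[-0.60065262 -0.53534408  0.59382081]
 [-0.79946545  0.39431768 -0.45317608]
 [ 0.00845108 -0.74694062 -0.66483704]] [[416.9822205    0.         258.54281932]
 [  0.         416.9822205  182.72361125]
 [  0.           0.           1.        ]]
side [ 0.82276655 -0.51931054  0.98309234] [[ 0.87679768  0.38595226 -0.2868217 ]
 [ 0.48076807 -0.71523967  0.50724183]
 [-0.00937513 -0.58264317 -0.81267401]] [[460.58679896   0.         249.74425533]
 [  0.         460.58679896 185.94853648]
 [  0.           0.           1.        ]]
wrist [ 0.17907781 -0.60239187  0.38276018] [[-0.38574396  0.89357054  0.22963729]
 [ 0.92260031  0.37273742  0.0993755 ]
 [ 0.00320461  0.25019694 -0.96818966]] [[343.1149081    0.         249.49659154]
 [  0.         343.1149081  187.92441298]
 [  0.           0.           1.        ]]
```

View pics/scene0.png

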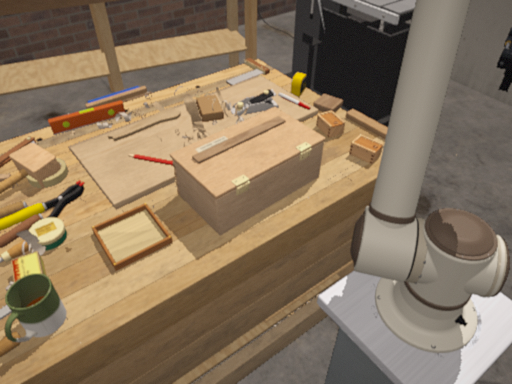

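View pics/side0.png

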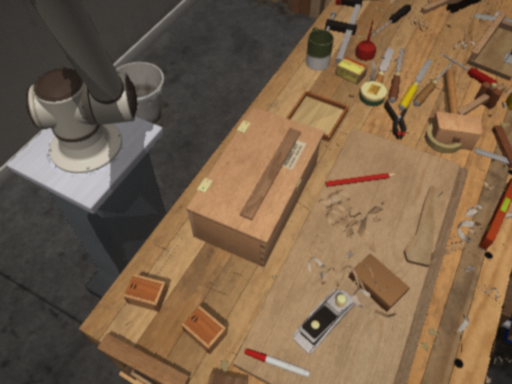

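View pics/wrist0.png

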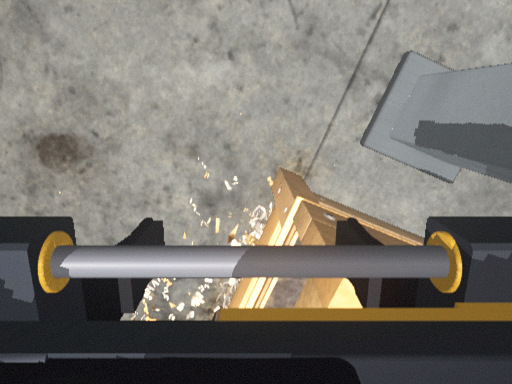

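The side view shows the near box at about (146,291), the far box at (205,326) and the tray at (318,115). The scene view shows all three as well. The chest lies between the boxes and the tray.

```bash
cat > h.py <<'E'
import numpy as np,cv2,pickle
def ray(c,u,v,z):
    d=c['rotation']@np.linalg.inv(c['camera_matrix'])@np.array([u,v,1.]);e=np.array(c['eye'])
    return e+d*(z-e[2])/d[2]
def proj(c,P):
    q=(np.asarray(P)-c['eye'])@c['rotation']; q=q@np.array(c['camera_matrix']).T
    return q[...,:2]/q[...,2:]
E
python3 - <<'E'
from h import *
d=pickle.load(open('c0.pkl','rb'));c=d['side']
f=c['frame'][:,:,::-1]
a=cv2.resize(f[265:360,110:240],None,fx=6,fy=6,interpolation=cv2.INTER_CUBIC)
cv2.imwrite('pics/z1.png',a)
g=d['scene']['frame'][:,:,::-1]
cv2.imwrite('pics/z2.png',cv2.resize(g[90:175,300:395],None,fx=6,fy=6,interpolation=cv2.INTER_CUBIC))
cv2.imwrite('pics/z3.png',cv2.resize(f[85:150,270:365],None,fx=6,fy=6,interpolation=cv2.INTER_CUBIC))
E
```

```text
(no output)
```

View pics/z1.png

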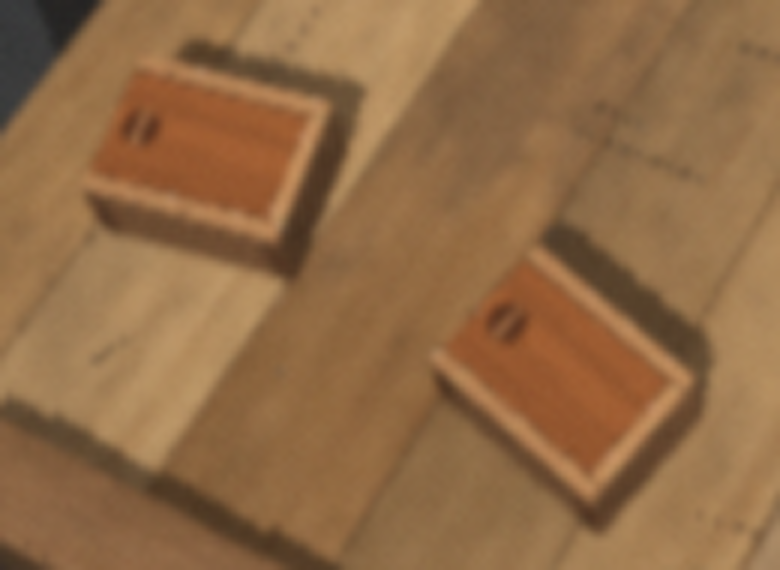

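View pics/z2.png

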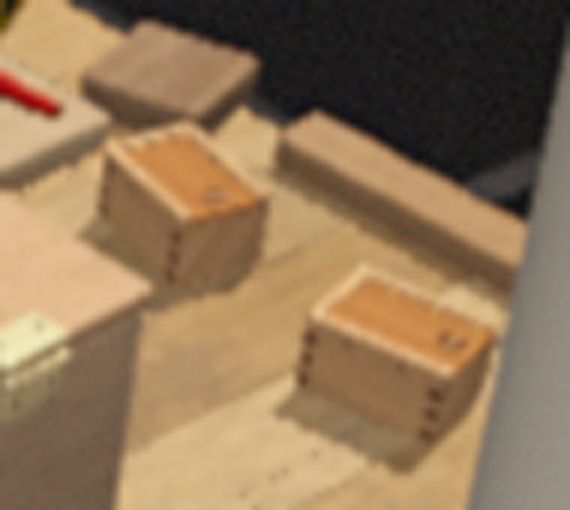

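View pics/z3.png

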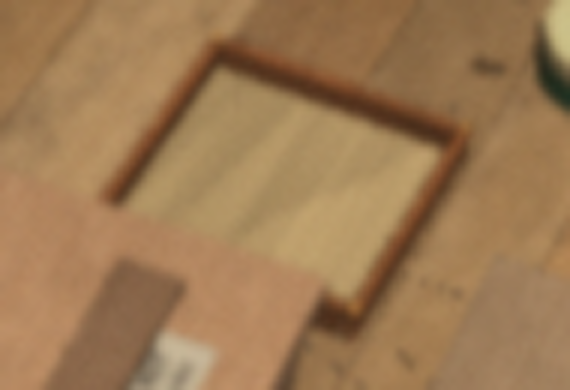

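Side crop (6x) top corners. Near box: (140,60), (328,100), (280,240), (88,185). Far box: (540,248), (692,378), (597,500), (435,355). Both notches are on the robot side.

```bash
python3 - <<'E'
from h import *
d=pickle.load(open('c0.pkl','rb'));c=d['side']
for n,q in dict(near=[(140,60),(328,100),(280,240),(88,185)],far=[(540,248),(692,378),(597,500),(435,355)]).items():
    P=np.array([ray(c,(x+.5)/6-.5+110,(y+.5)/6-.5+265,.044) for x,y in q])[:,:2]
    L=[np.linalg.norm(P[i]-P[(i+1)%4]) for i in range(4)]
    ax=P[1]+P[2]-P[0]-P[3]
    print(n,P.mean(0),L,'yaw',np.degrees(np.arctan2(ax[1],ax[0])))
    m=P.mean(0); print('scene pix of centre',proj(d['scene'],np.array([m[0],m[1],.044])))
# colour masks cross-check
for cn,box in (('side',(110,265,240,360)),('scene',(300,90,395,175))):
    c=d[cn];f=c['frame'].astype(int)
    R,G,B=f[...,0],f[...,1],f[...,2]
    h=cv2.cvtColor(c['frame'],cv2.COLOR_RGB2HSV)
    m=((h[...,1]>(150 if cn=='side' else 150))&(h[...,0]<15)).astype(np.uint8)
    x0,y0,x1,y1=box
    k=np.zeros_like(m);k[y0:y1,x0:x1]=m[y0:y1,x0:x1]
    k=cv2.morphologyEx(k,cv2.MORPH_CLOSE,np.ones((3,3)))
    for ct in cv2.findContours(k,0,2)[0]:
        if cv2.contourArea(ct)>60:
            r_=cv2.minAreaRect(ct);print(cn,cv2.contourArea(ct),r_[0],ray(c,*r_[0],.044)[:2])
g=d['scene']['frame'][:,:,::-1]
cv2.imwrite('pics/z4.png',cv2.resize(g[195:275,85:180],None,fx=6,fy=6,interpolation=cv2.INTER_CUBIC))
E
```

```text
near [ 0.42219074 -0.28209649] [np.float64(0.07289907519104076), np.float64(0.05418909191144557), np.float64(0.07429387594905434), np.float64(0.0497172850510755)] yaw 14.248342626454935
scene pix of centre [366.86437114 141.78772344]
far [ 0.57882738 -0.28967929] [np.float64(0.0720331495117946), np.float64(0.051097071561831006), np.float64(0.0764422638589716), np.float64(0.0509604435113946)] yaw -11.389860933188304
scene pix of centre [330.65792597 117.01263797]
side 622.0 (202.09292602539062, 325.393798828125) [ 0.57501249 -0.2903025 ]
side 514.5 (142.533203125, 288.37554931640625) [ 0.41809955 -0.28327878]
```

View pics/z4.png

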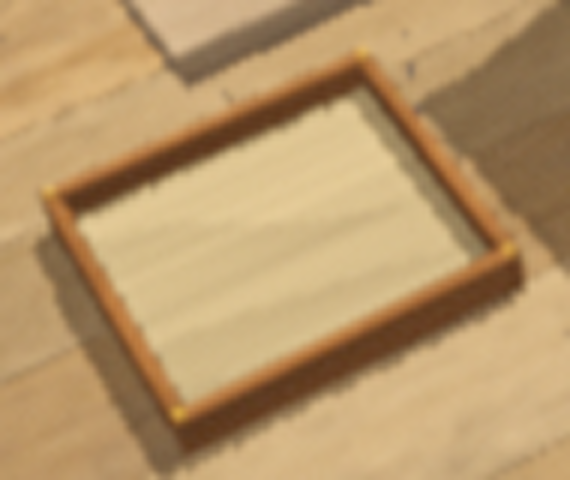

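Scene crop: tray rim corners at about (362,52), (512,250), (180,415), (48,192) in the 6x crop. I'll cast these at z=0.022 and compare the boxes in the scene view.

```bash
python3 - <<'E'
from h import *
d=pickle.load(open('c0.pkl','rb'));c=d['scene']
for n,q,o,z in [('tray',[(362,50),(514,250),(180,418),(45,192)],(85,195),.022),('near',[(365,265),(495,330),(445,375),(312,315)],(300,90),.044),('far',[(180,125),(268,200),(180,222),(105,145)],(300,90),.044)]:
    P=np.array([ray(c,(x+.5)/6-.5+o[0],(y+.5)/6-.5+o[1],z) for x,y in q])[:,:2]
    print(n,P.mean(0),[np.linalg.norm(P[i]-P[(i+1)%4]) for i in range(4)],P.tolist())
E
```

```text
tray [0.52550881 0.40390494] [np.float64(0.13534484504928113), np.float64(0.13404367416974364), np.float64(0.13551103001017437), np.float64(0.1344413561816064)] [[0.5929714111808955, 0.336231326722377], [0.4576310800713245, 0.3373367029323705], [0.4579617879670818, 0.47137996914597813], [0.5934709673123444, 0.4706717547774122]]
near [ 0.41820076 -0.27758262] [np.float64(0.07477175486850847), np.float64(0.04742452209147661), np.float64(0.07176115029961855), np.float64(0.053637364326123364)] [[0.4610901763540511, -0.2971424109707268], [0.38699344417152165, -0.307166861378945], [0.37732136841911207, -0.26073910840462367], [0.44739806403290866, -0.24528208979896282]]
far [ 0.57479358 -0.28302211] [np.float64(0.0796566956824307), np.float64(0.05184618341561884), np.float64(0.0775783200761339), np.float64(0.04666466869442481)] [[0.6086812871267351, -0.31404175070680307], [0.530257291674036, -0.3000823057221911], [0.5424576447202254, -0.24969204753358554], [0.6177780850251517, -0.2682723332716227]]
```

Both views agree to about 5 mm: near at about (0.420,-0.280) with yaw 12, far at about (0.577,-0.286) with yaw -11.5, tray at (0.5255,0.404) with yaw 0. Next I'll check the chest edge and plan the first move.

```bash
cat >> h.py <<'E'
def go(x,y,z,yaw):
    from station import sense
    s=sense();R=np.array(s['ee_rot']);p=np.array(s['tcp_pos'])
    cur=np.degrees(np.arctan2(R[1,1],R[0,1]))
    dw=(yaw+90-cur+90)%180-90
    d=R.T@(np.array([x,y,z])-p)/.025
    a=np.radians(dw);Rz=np.array([[np.cos(a),-np.sin(a),0],[np.sin(a),np.cos(a),0],[0,0,1]])
    print('t',s['time_s'],'tcp',p.round(4),'yaw',round(cur-90,2),'F',np.round(s['wrist_force'],2),'w',round(s['gripper_width'],3))
    print('units now-axes',d.round(2),'final-axes',((Rz@R).T@(np.array([x,y,z])-p)/.025).round(2),'spin',round(-dw/8,2), 'tilt',np.degrees(np.arccos(-R[2,2])).round(2))
E
python3 - <<'E'
from h import *
d=pickle.load(open('c0.pkl','rb'));c=d['side']
for u,v in [(189,210),(263,250),(322,140),(248,112)]: print(ray(c,u,v,.15)[:2])
go(.42,-.28,.12,12)
E
```

```text
[ 0.44444571 -0.1170585 ]
[ 0.62901002 -0.12640756]
[0.61584909 0.20137978]
[0.41483849 0.19927426]
t 0.15 tcp [ 0.2408 -0.5763  0.2217] yaw 22.67 F [-0.33  0.54  0.08] w 1.001
units now-axes [-11.18   8.17   4.08] final-axes [-9.47 10.1   4.08] spin 1.33 tilt 0.09
```

Request:
servo_tool([
  {"slide": [0,0,0],"spin": 0.7},
  {"slide": [0,0,0],"spin": 0.7},
  {"slide": [-0.9,1,0],"spin": 0},
  {"slide": [-0.9,1,0],"spin": 0},
  {"slide": [-0.9,1,0],"spin": 0},
  {"slide": [-0.9,1,0],"spin": 0},
  {"slide": [-0.9,1,0],"spin": 0},
  {"slide": [-0.9,1,0],"spin": 0},
  {"slide": [-0.9,1,0],"spin": 0},
  {"slide": [-0.9,1,0],"spin": 0},
], gripper=0)

```text
time_s: 1.15
tcp_pos: [0.3811, -0.3391, 0.2173]
ee_rot: [[-0.983, -0.182, -0.006], [-0.182, 0.983, 0.008], [0.004, 0.009, -1.0]]
wrist_force: [0.1, -0.4, 0.8]
gripper_width: 1.004
```

```bash
python3 -c "
from h import *
go(.42,-.28,.12,12)"
```

```text
t 1.15 tcp [ 0.3811 -0.3391  0.2173] yaw 10.47 F [ 0.1  -0.37  0.8 ] w 1.004
units now-axes [-1.98  2.01  3.9 ] final-axes [-2.03  1.96  3.9 ] spin -0.19 tilt 0.56
```

Request:
servo_tool([
  {"slide": [-0.6,0.6,0.9],"spin": -0.19},
  {"slide": [-0.6,0.6,0.9],"spin": 0},
  {"slide": [-0.4,0.4,0.9],"spin": 0},
  {"slide": [0,0,0.6],"spin": 0},
  {"slide": [0,0,0],"spin": 0},
])

```text
time_s: 1.65
tcp_pos: [0.4152, -0.2855, 0.1332]
ee_rot: [[-0.976, -0.216, -0.003], [-0.216, 0.976, 0.007], [0.002, 0.008, -1.0]]
wrist_force: [0.4, -0.5, -0.7]
gripper_width: 1.002
```

```bash
python3 -c "
from h import *
from station import optics
go(.42,-.28,.12,12)
c=optics.capture('wrist');cv2.imwrite('pics/w1.png',c['frame'][:,:,::-1])
pickle.dump(c,open('w1.pkl','wb'))
"
```

```text
t 1.65 tcp [ 0.4152 -0.2855  0.1332] yaw 12.45 F [ 0.4  -0.51 -0.66] w 1.002
units now-axes [-0.24  0.17  0.53] final-axes [-0.24  0.17  0.53] spin 0.06 tilt 0.44
```

View pics/w1.png

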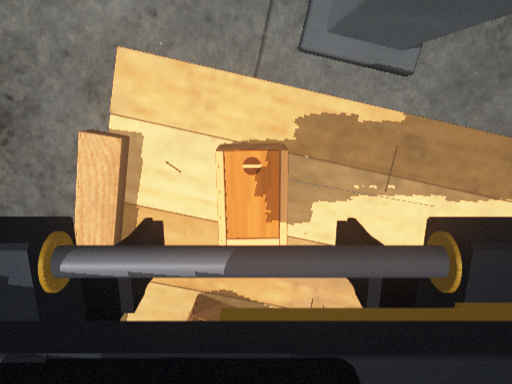

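The wrist view shows the near box square between the jaws: its top spans u 217–288 and v 151–241, with the notch at (252,164). I'll cast these to refine the position.

```bash
python3 -c "
from h import *
c=pickle.load(open('w1.pkl','rb'))
P=np.array([ray(c,u,v,.044)[:2] for u,v in [(217,151),(288,151),(286,242),(222,242)]]);print(P,P.mean(0))
print(np.linalg.norm(P[0]-P[1]),np.linalg.norm(P[1]-P[2]),np.degrees(np.arctan2(*( (P[2]+P[3]-P[0]-P[1])[::-1]))))
R=c['rotation']
"
```

```text
[[ 0.390258   -0.31430525]
 [ 0.37907492 -0.26343973]
 [ 0.44916003 -0.24749513]
 [ 0.45983319 -0.29662863]] [ 0.41958154 -0.28046719]
0.05208033923706469 0.07187595867708002 13.53558124045208
```

Three views agree on (0.420,-0.280) and yaw about 13. I'll centre, then descend to TCP z of about 0.014.

Request:
servo_tool([
  {"slide": [-0.24,0.2,0.5],"spin": -0.07},
  {"slide": [0,0,0.8],"spin": 0},
  {"slide": [0,0,0.8],"spin": 0},
  {"slide": [0,0,0.8],"spin": 0},
  {"slide": [0,0,0.6],"spin": 0},
  {"slide": [0,0,0],"spin": 0},
])

```text
time_s: 2.3
tcp_pos: [0.4258, -0.2836, 0.0514]
ee_rot: [[-0.975, -0.224, 0.012], [-0.224, 0.975, -0.0], [-0.012, -0.003, -1.0]]
wrist_force: [-0.7, 0.7, -0.1]
gripper_width: 1.003
```

```bash
python3 -c "
from h import *
go(.42,-.2803,.014,13)"
```

```text
t 2.3 tcp [ 0.4258 -0.2836  0.0514] yaw 12.93 F [-0.7   0.69 -0.1 ] w 1.003
units now-axes [0.22 0.18 1.49] final-axes [0.22 0.18 1.49] spin -0.01 tilt 0.7
```

Request:
servo_tool([
  {"slide": [0.22,0.18,0.5],"spin": 0},
  {"slide": [0,0,0.5],"spin": 0},
  {"slide": [0,0,0.4],"spin": 0},
  {"slide": [0,0,0],"spin": 0},
])

```text
time_s: 2.7
tcp_pos: [0.4239, -0.2832, 0.0205]
ee_rot: [[-0.975, -0.223, 0.022], [-0.223, 0.975, -0.004], [-0.02, -0.009, -1.0]]
wrist_force: [-0.1, -0.1, -0.1]
gripper_width: 1.002
```

```bash
python3 -c "
from h import *
go(.42,-.2803,.014,13)"
```

```text
t 2.7 tcp [ 0.4239 -0.2832  0.0205] yaw 12.9 F [-0.13 -0.13 -0.08] w 1.002
units now-axes [0.13 0.15 0.26] final-axes [0.13 0.15 0.26] spin -0.01 tilt 1.27
```

Request:
servo_tool([
  {"slide": [0.13,0.15,0.15],"spin": 0},
  {"slide": [0,0,0.1],"spin": 0},
  {"slide": [0,0,0],"spin": 0},
])

```text
time_s: 3.0
tcp_pos: [0.4213, -0.2809, 0.0158]
ee_rot: [[-0.974, -0.223, 0.025], [-0.223, 0.975, -0.006], [-0.024, -0.011, -1.0]]
wrist_force: [-0.4, 0.0, 0.1]
gripper_width: 1.002
```

Request:
servo_tool([
  {"slide": [0,0,0],"spin": 0},
  {"slide": [0,0,0],"spin": 0},
  {"slide": [0,0,0],"spin": 0},
  {"slide": [0,0,0],"spin": 0},
  {"slide": [0,0,0],"spin": 0},
  {"slide": [0,0,0],"spin": 0},
], gripper=255)

```text
time_s: 3.6
tcp_pos: [0.4221, -0.2811, 0.0168]
ee_rot: [[-0.974, -0.224, 0.027], [-0.224, 0.975, -0.006], [-0.025, -0.012, -1.0]]
wrist_force: [-0.0, -0.7, 0.2]
gripper_width: 0.616
```

```bash
python3 -c "
from h import *
go(.42,-.2803,.014,13)"
```

```text
t 3.6 tcp [ 0.4221 -0.2811  0.0168] yaw 12.93 F [-0.04 -0.74  0.24] w 0.616
units now-axes [0.08 0.05 0.11] final-axes [0.08 0.05 0.11] spin -0.01 tilt 1.61
```

Opening is 53.6 mm, so the box is gripped. Lifting.

Request:
servo_tool([
  {"slide": [0,0,-0.3],"spin": 0},
  {"slide": [0,0,-0.5],"spin": 0},
  {"slide": [0,0,-0.6],"spin": 0},
  {"slide": [0,0,-0.6],"spin": 0},
  {"slide": [0,0,-0.5],"spin": 0},
  {"slide": [0,0,-0.2],"spin": 0},
  {"slide": [0,0,0],"spin": 0},
  {"slide": [0,0,0],"spin": 0},
  {"slide": [0,0,0],"spin": 0},
])

```text
time_s: 4.5
tcp_pos: [0.41, -0.2762, 0.0793]
ee_rot: [[-0.976, -0.217, 0.005], [-0.217, 0.976, 0.005], [-0.006, 0.004, -1.0]]
wrist_force: [-0.0, 0.5, -5.3]
gripper_width: 0.617
```

```bash
python3 -c "
from h import *
from station import sense,optics
go(.42,-.2803,.014,13)
c=optics.capture('side');cv2.imwrite('pics/s1.png',c['frame'][:,:,::-1])
go(.422,-.281,.0165,13)
print(sense()['moment'])"
```

```text
t 4.5 tcp [ 0.41   -0.2762  0.0793] yaw 12.56 F [-0.03  0.53 -5.26] w 0.617
units now-axes [-0.34 -0.26  2.61] final-axes [-0.34 -0.26  2.61] spin -0.06 tilt 0.42
t 4.55 tcp [ 0.4099 -0.2762  0.0792] yaw 12.55 F [-0.79  1.02 -6.99] w 0.618
units now-axes [-0.42 -0.3   2.51] final-axes [-0.42 -0.31  2.51] spin -0.06 tilt 0.41
[-0.04805836  0.02982606  0.05082412]
```

View pics/s1.png

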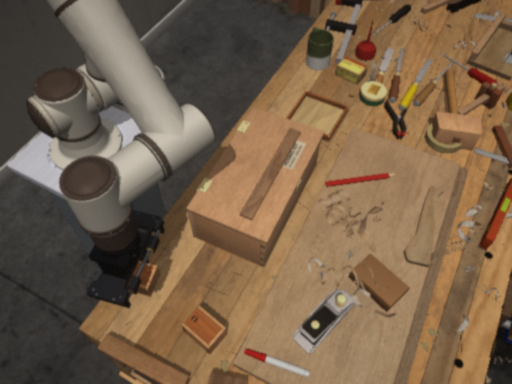

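Wrist force is about -5.3 to -7 N, so the near box looks full. I'll set it back, correcting the drift.

Request:
servo_tool([
  {"slide": [-0.2,-0.2,0.3],"spin": 0},
  {"slide": [-0.2,-0.1,0.5],"spin": 0},
  {"slide": [0,0,0.5],"spin": 0},
  {"slide": [0,0,0.5],"spin": 0},
  {"slide": [0,0,0.3],"spin": 0},
  {"slide": [0,0,0],"spin": 0},
])

```text
time_s: 5.15
tcp_pos: [0.4233, -0.2818, 0.0192]
ee_rot: [[-0.976, -0.217, 0.001], [-0.217, 0.976, 0.006], [-0.002, 0.006, -1.0]]
wrist_force: [-1.0, -0.1, -5.9]
gripper_width: 0.621
```

```bash
python3 -c "
from h import *
go(.422,-.281,.0165,13)"
```

```text
t 5.15 tcp [ 0.4233 -0.2818  0.0192] yaw 12.55 F [-1.02 -0.1  -5.87] w 0.621
units now-axes [0.04 0.04 0.11] final-axes [0.04 0.04 0.11] spin -0.06 tilt 0.37
```

Request:
servo_tool([
  {"slide": [0,0,0.1],"spin": 0},
  {"slide": [0,0,0.1],"spin": 0},
  {"slide": [0,0,0],"spin": 0},
])

```text
time_s: 5.45
tcp_pos: [0.4241, -0.2819, 0.0175]
ee_rot: [[-0.975, -0.22, 0.0], [-0.22, 0.975, 0.005], [-0.002, 0.005, -1.0]]
wrist_force: [-0.0, -1.2, -6.2]
gripper_width: 0.62
```

```bash
python3 -c "
from h import *
go(.422,-.281,.0165,13)"
```

```text
t 5.45 tcp [ 0.4241 -0.2819  0.0175] yaw 12.72 F [-0.05 -1.17 -6.17] w 0.62
units now-axes [0.07 0.05 0.04] final-axes [0.07 0.05 0.04] spin -0.04 tilt 0.32
```

Request:
servo_tool([
  {"slide": [0,0,0.15],"spin": 0},
  {"slide": [0,0,0],"spin": 0},
])

```text
time_s: 5.65
tcp_pos: [0.4258, -0.2824, 0.0171]
ee_rot: [[-0.975, -0.222, 0.004], [-0.222, 0.975, 0.004], [-0.005, 0.003, -1.0]]
wrist_force: [0.4, 0.2, -6.0]
gripper_width: 0.619
```

Request:
servo_tool([
  {"slide": [0,0,0.3],"spin": 0},
  {"slide": [0,0,0],"spin": 0},
])

```text
time_s: 5.85
tcp_pos: [0.4281, -0.2827, 0.0141]
ee_rot: [[-0.974, -0.225, 0.008], [-0.225, 0.974, 0.001], [-0.008, -0.0, -1.0]]
wrist_force: [0.0, -0.4, -7.2]
gripper_width: 0.618
```

```bash
python3 -c "
from h import *
from station import sense,optics
c=optics.capture('scene');cv2.imwrite('pics/s2.png',cv2.resize(c['frame'][90:190,290:410,::-1],None,fx=6,fy=6,interpolation=cv2.INTER_CUBIC))
go(.422,-.281,.0165,13)
"
```

```text
t 5.9 tcp [ 0.4283 -0.2828  0.014 ] yaw 12.98 F [ 0.67 -0.27 -4.15] w 0.619
units now-axes [ 0.23  0.13 -0.1 ] final-axes [ 0.23  0.13 -0.1 ] spin -0.0 tilt 0.51
```

View pics/s2.png

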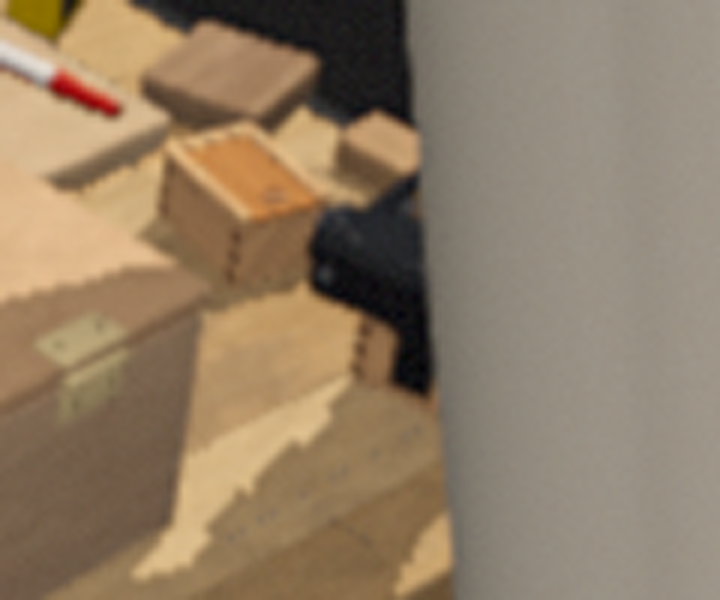

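The box (scene crop, around (375,355)) is upright and at or very near the bench. The load is starting to transfer (-4 N), so I'll ease down a little more.

Request:
servo_tool([
  {"slide": [0.15,0.1,0.15],"spin": 0},
  {"slide": [0,0,0.1],"spin": 0},
])

```text
time_s: 6.1
tcp_pos: [0.4281, -0.2828, 0.0127]
ee_rot: [[-0.974, -0.227, 0.016], [-0.227, 0.974, -0.003], [-0.015, -0.006, -1.0]]
wrist_force: [-9.2, 9.8, 30.5]
gripper_width: 0.614
```

It is firmly down (+30 N contact), so I'll release now.

Request:
servo_tool([
  {"slide": [0,0,-0.1],"spin": 0},
  {"slide": [0,0,0],"spin": 0},
  {"slide": [0,0,0],"spin": 0},
  {"slide": [0,0,0],"spin": 0},
  {"slide": [0,0,0],"spin": 0},
], gripper=0)

```text
time_s: 6.6
tcp_pos: [0.4302, -0.2842, 0.0159]
ee_rot: [[-0.973, -0.228, 0.021], [-0.228, 0.974, -0.006], [-0.019, -0.01, -1.0]]
wrist_force: [0.1, 0.6, 0.7]
gripper_width: 0.961
```

```bash
python3 -c "
from h import *
go(.577,-.286,.12,-11.5)"
```

```text
t 6.6 tcp [ 0.4302 -0.2842  0.0159] yaw 13.19 F [0.06 0.59 0.67] w 0.961
units now-axes [-5.78 -1.45 -4.04] final-axes [-5.85  1.06 -4.06] spin 3.09 tilt 1.24
```

Rising straight up and clear first, then across to the far box with the turn.

Request:
servo_tool([
  {"slide": [0,0,-0.5],"spin": 0},
  {"slide": [0,0,-0.9],"spin": 0},
  {"slide": [0,0,-0.9],"spin": 0},
  {"slide": [0,0,-0.9],"spin": 0},
  {"slide": [0,0,-0.9],"spin": 0},
  {"slide": [0,0,-0.4],"spin": 0.8},
  {"slide": [0,0,0],"spin": 0.8},
  {"slide": [0,0,0],"spin": 0.8},
  {"slide": [0,0,0],"spin": 0.6},
  {"slide": [0,0,0],"spin": 0},
])

```text
time_s: 7.6
tcp_pos: [0.4267, -0.2837, 0.1293]
ee_rot: [[-0.979, 0.204, 0.015], [0.204, 0.979, -0.004], [-0.015, -0.001, -1.0]]
wrist_force: [-0.3, 0.0, -0.0]
gripper_width: 0.998
```

```bash
python3 -c "
from h import *
go(.57,-.286,.13,-11.5)"
```

```text
t 7.6 tcp [ 0.4267 -0.2837  0.1293] yaw -11.78 F [-0.28  0.03 -0.04] w 0.998
units now-axes [-5.63  1.08  0.06] final-axes [-5.63  1.05  0.06] spin -0.04 tilt 0.89
```

Request:
servo_tool([
  {"slide": [-0.6,0.15,0],"spin": 0},
  {"slide": [-0.9,0.2,0],"spin": 0},
  {"slide": [-0.9,0.2,0],"spin": 0},
  {"slide": [-0.9,0.2,0],"spin": 0},
  {"slide": [-0.9,0.2,0],"spin": 0},
  {"slide": [-0.9,0.1,0],"spin": 0},
  {"slide": [-0.4,0,0],"spin": 0},
  {"slide": [0,0,0],"spin": 0},
])

```text
time_s: 8.4
tcp_pos: [0.577, -0.285, 0.1281]
ee_rot: [[-0.982, 0.191, 0.013], [0.191, 0.982, -0.004], [-0.014, -0.002, -1.0]]
wrist_force: [-0.9, -0.6, -0.7]
gripper_width: 1.0
```

```bash
python3 -c "
from h import *
from station import optics
go(.57,-.286,.12,-11.5)
c=optics.capture('wrist');cv2.imwrite('pics/w2.png',c['frame'][:,:,::-1])
pickle.dump(c,open('w2.pkl','wb'))
"
```

```text
t 8.4 tcp [ 0.577  -0.285   0.1281] yaw -11.0 F [-0.92 -0.65 -0.7 ] w 1.0
units now-axes [ 0.27 -0.09  0.32] final-axes [ 0.27 -0.09  0.32] spin 0.06 tilt 0.81
```

View pics/w2.png

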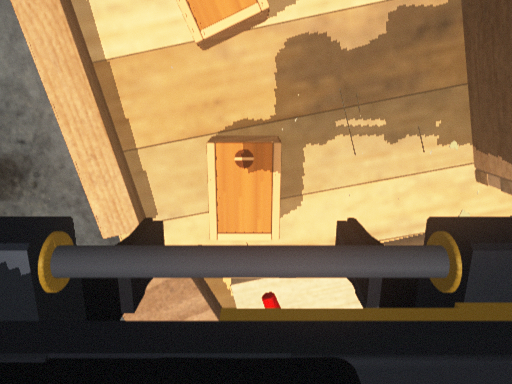

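The far box top is at u 208–281 and v 142–239, with the notch at (243,158). It is slightly left of centre. The near box is visible at the top, standing flat.

```bash
python3 -c "
from h import *
c=pickle.load(open('w2.pkl','rb'))
P=np.array([ray(c,u,v,.044)[:2] for u,v in [(208,142),(281,142),(279,239),(211,239)]]);print(P.mean(0))
print(np.linalg.norm(P[0]-P[1]),np.linalg.norm(P[1]-P[2]),np.degrees(np.arctan2(*( (P[2]+P[3]-P[0]-P[1])[::-1]))))
m=P.mean(0)
go(m[0]-.001,m[1],.014,-10.8)
Q=np.array([ray(c,u,v,.044)[:2] for u,v in [(197,38),(268,4)]]);print('near far-edge corners',Q, np.linalg.norm(Q[0]-Q[1]))
"
```

```text
[ 0.57704674 -0.28795293]
0.05198446889474731 0.07462212555510211 -10.903875767613952
t 8.45 tcp [ 0.5761 -0.2849  0.128 ] yaw -11.03 F [-0.11  0.17  0.11] w 0.999
units now-axes [ 0.04 -0.11  4.56] final-axes [ 0.04 -0.11  4.56] spin -0.03 tilt 0.77
near far-edge corners [[ 0.46715107 -0.29832605]
 [ 0.45611704 -0.24877787]] 0.05076191903409531
```

Request:
servo_tool([
  {"slide": [0.05,-0.1,0.4],"spin": 0},
  {"slide": [0,0,0.7],"spin": 0},
  {"slide": [0,0,0.8],"spin": 0},
  {"slide": [0,0,0.8],"spin": 0},
  {"slide": [0,0,0.4],"spin": 0},
  {"slide": [0,0,0],"spin": 0},
])

```text
time_s: 9.05
tcp_pos: [0.5687, -0.2878, 0.0465]
ee_rot: [[-0.981, 0.193, 0.009], [0.193, 0.981, -0.002], [-0.01, -0.0, -1.0]]
wrist_force: [-0.3, -0.4, -0.0]
gripper_width: 0.998
```

```bash
python3 -c "
from h import *
go(.576,-.288,.014,-10.9)"
```

```text
t 9.05 tcp [ 0.5687 -0.2878  0.0465] yaw -11.13 F [-0.26 -0.4  -0.05] w 0.998
units now-axes [-0.28  0.05  1.3 ] final-axes [-0.28  0.05  1.3 ] spin -0.03 tilt 0.55
```

Request:
servo_tool([
  {"slide": [-0.25,0.05,0.4],"spin": 0},
  {"slide": [-0.1,0,0.5],"spin": 0},
  {"slide": [0,0,0.35],"spin": 0},
  {"slide": [0,0,0],"spin": 0},
])

```text
time_s: 9.45
tcp_pos: [0.5793, -0.289, 0.0148]
ee_rot: [[-0.981, 0.193, 0.013], [0.193, 0.981, -0.003], [-0.013, -0.001, -1.0]]
wrist_force: [-0.4, 0.3, -0.4]
gripper_width: 1.001
```

```bash
python3 -c "
from h import *
go(.576,-.288,.014,-10.9)"
```

```text
t 9.45 tcp [ 0.5793 -0.289   0.0148] yaw -11.12 F [-0.44  0.31 -0.45] w 1.001
units now-axes [0.14 0.01 0.03] final-axes [0.14 0.01 0.03] spin -0.03 tilt 0.75
```

Good (3 mm off along the box length). Closing, then lifting.

Request:
servo_tool([
  {"slide": [0.1,0,0],"spin": 0},
  {"slide": [0,0,0],"spin": 0},
  {"slide": [0,0,0],"spin": 0},
  {"slide": [0,0,0],"spin": 0},
  {"slide": [0,0,0],"spin": 0},
  {"slide": [0,0,0],"spin": 0},
], gripper=255)

```text
time_s: 10.05
tcp_pos: [0.5774, -0.2887, 0.016]
ee_rot: [[-0.981, 0.193, 0.015], [0.193, 0.981, -0.004], [-0.015, -0.001, -1.0]]
wrist_force: [0.1, 0.0, -1.9]
gripper_width: 0.62
```

Request:
servo_tool([
  {"slide": [0,0,-0.3],"spin": 0},
  {"slide": [0,0,-0.5],"spin": 0},
  {"slide": [0,0,-0.6],"spin": 0},
  {"slide": [0,0,-0.6],"spin": 0},
  {"slide": [0,0,-0.5],"spin": 0},
  {"slide": [0,0,-0.2],"spin": 0},
  {"slide": [0,0,0],"spin": 0},
  {"slide": [0,0,0],"spin": 0},
  {"slide": [0,0,0],"spin": 0},
])

```text
time_s: 10.95
tcp_pos: [0.5748, -0.2877, 0.0883]
ee_rot: [[-0.981, 0.193, 0.013], [0.193, 0.981, -0.002], [-0.013, 0.0, -1.0]]
wrist_force: [-0.6, 0.5, -2.7]
gripper_width: 0.621
```

```bash
python3 -c "
from h import *
go(.577,-.288,.016,-10.9)"
```

```text
t 10.95 tcp [ 0.5748 -0.2877  0.0883] yaw -11.16 F [-0.64  0.47 -2.71] w 0.621
units now-axes [-0.05  0.    2.89] final-axes [-0.05  0.    2.89] spin -0.03 tilt 0.74
```

The far box reads about -2.7 N against about -6 N for the near one, so the near box is heavier. Setting the far one back.

Request:
servo_tool([
  {"slide": [0,0,0.3],"spin": 0},
  {"slide": [0,0,0.6],"spin": 0},
  {"slide": [0,0,0.6],"spin": 0},
  {"slide": [-0.1,0,0.6],"spin": 0},
  {"slide": [0,0,0.3],"spin": 0},
  {"slide": [0,0,0],"spin": 0},
  {"slide": [0,0,0],"spin": 0},
])

```text
time_s: 11.65
tcp_pos: [0.5762, -0.2878, 0.0201]
ee_rot: [[-0.981, 0.194, 0.005], [0.194, 0.981, -0.001], [-0.005, 0.001, -1.0]]
wrist_force: [0.2, 0.8, -1.9]
gripper_width: 0.617
```

```bash
python3 -c "
from h import *
go(.577,-.288,.016,-10.9)"
```

```text
t 11.65 tcp [ 0.5762 -0.2878  0.0201] yaw -11.18 F [ 0.16  0.81 -1.91] w 0.617
units now-axes [-0.03 -0.    0.16] final-axes [-0.03 -0.    0.16] spin -0.03 tilt 0.31
```

Request:
servo_tool([
  {"slide": [0,0,0.1],"spin": 0},
  {"slide": [0,0,0.08],"spin": 0},
  {"slide": [0,0,0],"spin": 0},
])

```text
time_s: 11.95
tcp_pos: [0.5773, -0.2882, 0.0168]
ee_rot: [[-0.981, 0.194, 0.008], [0.194, 0.981, -0.001], [-0.008, 0.0, -1.0]]
wrist_force: [0.2, 0.9, -1.6]
gripper_width: 0.618
```

Request:
servo_tool([
  {"slide": [0,0,0.08],"spin": 0},
])

```text
time_s: 12.05
tcp_pos: [0.5777, -0.2883, 0.016]
ee_rot: [[-0.981, 0.193, 0.009], [0.193, 0.981, -0.002], [-0.009, -0.0, -1.0]]
wrist_force: [-3.5, 3.5, 9.4]
gripper_width: 0.619
```

Down (contact +9 N). Release, rise.

Request:
servo_tool([
  {"slide": [0,0,0],"spin": 0},
  {"slide": [0,0,0],"spin": 0},
  {"slide": [0,0,0],"spin": 0},
  {"slide": [0,0,0],"spin": 0},
  {"slide": [0,0,-0.4],"spin": 0},
  {"slide": [0,0,-0.9],"spin": 0},
  {"slide": [0,0,-0.9],"spin": 0},
  {"slide": [0,0,-0.9],"spin": 0},
  {"slide": [0,0,-0.9],"spin": 0},
  {"slide": [0,0,-0.3],"spin": 0},
], gripper=0)

```text
time_s: 13.05
tcp_pos: [0.5775, -0.2887, 0.1313]
ee_rot: [[-0.981, 0.192, 0.012], [0.192, 0.981, -0.004], [-0.013, -0.002, -1.0]]
wrist_force: [-0.0, 0.0, -0.5]
gripper_width: 1.002
```

Request:
servo_tool([
  {"slide": [0,0,0],"spin": -0.8},
  {"slide": [0,0,0],"spin": -0.8},
  {"slide": [0,0,0],"spin": -0.8},
  {"slide": [0,0,0],"spin": -0.7},
  {"slide": [0,0,0],"spin": 0},
])

```text
time_s: 13.55
tcp_pos: [0.5774, -0.2885, 0.1333]
ee_rot: [[-0.967, -0.253, 0.015], [-0.253, 0.968, -0.004], [-0.014, -0.008, -1.0]]
wrist_force: [0.7, 0.3, -1.0]
gripper_width: 1.001
```

```bash
python3 -c "
from h import *
go(.426,-.281,.13,13)"
```

```text
t 13.55 tcp [ 0.5774 -0.2885  0.1333] yaw 14.63 F [ 0.67  0.29 -1.04] w 1.001
units now-axes [5.78 1.82 0.04] final-axes [5.83 1.65 0.04] spin 0.2 tilt 0.91
```

Request:
servo_tool([
  {"slide": [0.6,0.2,0],"spin": 0.2},
  {"slide": [0.9,0.25,0],"spin": 0},
  {"slide": [0.9,0.25,0],"spin": 0},
  {"slide": [0.9,0.25,0],"spin": 0},
  {"slide": [0.9,0.25,0],"spin": 0},
  {"slide": [0.9,0.25,0],"spin": 0},
  {"slide": [0.6,0.2,0],"spin": 0},
  {"slide": [0,0,0],"spin": 0},
  {"slide": [0,0,0],"spin": 0},
])

```text
time_s: 14.45
tcp_pos: [0.4224, -0.2783, 0.1282]
ee_rot: [[-0.979, -0.204, 0.011], [-0.204, 0.979, -0.002], [-0.011, -0.004, -1.0]]
wrist_force: [-0.3, -0.6, -0.4]
gripper_width: 1.0
```

```bash
python3 -c "
from h import *
from station import optics
go(.426,-.281,.12,13)
c=optics.capture('wrist');cv2.imwrite('pics/w3.png',c['frame'][:,:,::-1])
pickle.dump(c,open('w3.pkl','wb'))
"
```

```text
t 14.45 tcp [ 0.4224 -0.2783  0.1282] yaw 11.76 F [-0.33 -0.57 -0.43] w 1.0
units now-axes [-0.12 -0.13  0.33] final-axes [-0.11 -0.13  0.33] spin -0.16 tilt 0.67
```

View pics/w3.png

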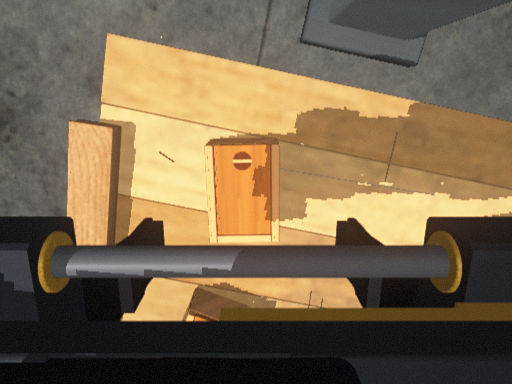

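The near box top runs from corners (206,145) and (278,144) to (279,241) and (215,242).

```bash
python3 -c "
from h import *
c=pickle.load(open('w3.pkl','rb'))
P=np.array([ray(c,u,v,.044)[:2] for u,v in [(206,145),(278,144),(279,241),(214,242)]]);m=P.mean(0);print(m)
y=np.degrees(np.arctan2(*( (P[2]+P[3]-P[0]-P[1])[::-1])))
print(np.linalg.norm(P[0]-P[1]),np.linalg.norm(P[1]-P[2]),y)
go(m[0],m[1],.014,13)
"
```

```text
[ 0.42564882 -0.28153399]
0.0514398741960344 0.0748690629793616 14.106978030553806
t 14.5 tcp [ 0.4224 -0.2783  0.1281] yaw 11.77 F [-0.18  0.19 -0.21] w 1.0
units now-axes [-0.05 -0.13  4.57] final-axes [-0.05 -0.14  4.57] spin -0.15 tilt 0.65
```

Request:
servo_tool([
  {"slide": [-0.05,-0.15,0.4],"spin": -0.2},
  {"slide": [0,0,0.7],"spin": 0},
  {"slide": [0,0,0.8],"spin": 0},
  {"slide": [0,0,0.8],"spin": 0},
  {"slide": [0,0,0.5],"spin": 0},
  {"slide": [0,0,0],"spin": 0},
])

```text
time_s: 15.1
tcp_pos: [0.4336, -0.2835, 0.0458]
ee_rot: [[-0.973, -0.231, 0.017], [-0.231, 0.973, -0.005], [-0.016, -0.009, -1.0]]
wrist_force: [-0.9, -0.3, 0.2]
gripper_width: 1.0
```

```bash
python3 -c "
from h import *
go(.4255,-.2815,.014,13.2)"
```

```text
t 15.1 tcp [ 0.4336 -0.2835  0.0458] yaw 13.35 F [-0.87 -0.25  0.16] w 1.0
units now-axes [0.32 0.16 1.27] final-axes [0.32 0.16 1.27] spin 0.02 tilt 1.03
```

Request:
servo_tool([
  {"slide": [0.3,0.12,0.4],"spin": 0},
  {"slide": [0.1,0,0.45],"spin": 0},
  {"slide": [0,0,0.25],"spin": 0},
  {"slide": [0,0,0],"spin": 0},
])

```text
time_s: 15.5
tcp_pos: [0.4283, -0.284, 0.0187]
ee_rot: [[-0.973, -0.232, 0.021], [-0.232, 0.973, -0.007], [-0.019, -0.011, -1.0]]
wrist_force: [0.4, -0.3, 0.0]
gripper_width: 1.002
```

```bash
python3 -c "
from h import *
go(.4255,-.2815,.014,13.2)"
```

```text
t 15.5 tcp [ 0.4283 -0.284   0.0187] yaw 13.4 F [ 0.44 -0.28  0.04] w 1.002
units now-axes [0.09 0.13 0.18] final-axes [0.09 0.12 0.18] spin 0.02 tilt 1.28
```

Request:
servo_tool([
  {"slide": [0.1,0.13,0.18],"spin": 0},
  {"slide": [0,0,0],"spin": 0},
])

```text
time_s: 15.7
tcp_pos: [0.4264, -0.2816, 0.0147]
ee_rot: [[-0.972, -0.232, 0.023], [-0.232, 0.973, -0.007], [-0.021, -0.013, -1.0]]
wrist_force: [-1.2, 0.1, -0.1]
gripper_width: 1.0
```

Request:
servo_tool([
  {"slide": [0,0,0],"spin": 0},
  {"slide": [0,0,0],"spin": 0},
  {"slide": [0,0,0],"spin": 0},
  {"slide": [0,0,0],"spin": 0},
  {"slide": [0,0,0],"spin": 0},
  {"slide": [0,0,0],"spin": 0},
], gripper=255)

```text
time_s: 16.3
tcp_pos: [0.4279, -0.282, 0.0163]
ee_rot: [[-0.972, -0.232, 0.027], [-0.233, 0.973, -0.009], [-0.024, -0.015, -1.0]]
wrist_force: [0.2, 0.3, -1.7]
gripper_width: 0.62
```

Request:
servo_tool([
  {"slide": [0,0,-0.3],"spin": 0},
  {"slide": [0,0,-0.5],"spin": 0},
  {"slide": [0,0,-0.8],"spin": 0},
  {"slide": [0,0,-0.9],"spin": 0},
  {"slide": [0,0,-0.9],"spin": 0},
  {"slide": [0,0,-0.9],"spin": 0},
  {"slide": [0,0,-0.9],"spin": 0},
  {"slide": [0,0,-0.9],"spin": 0},
  {"slide": [0,0,-0.9],"spin": 0},
  {"slide": [0,0,-0.9],"spin": 0},
])

```text
time_s: 17.3
tcp_pos: [0.4083, -0.2738, 0.2075]
ee_rot: [[-0.975, -0.223, -0.012], [-0.223, 0.975, 0.013], [0.009, 0.016, -1.0]]
wrist_force: [0.6, -0.5, -6.2]
gripper_width: 0.616
```

```bash
python3 -c "
from h import *
go(.43,-.281,.24,13.2)"
```

```text
t 17.3 tcp [ 0.4083 -0.2738  0.2075] yaw 12.89 F [ 0.55 -0.51 -6.2 ] w 0.616
units now-axes [-0.77 -0.45 -1.31] final-axes [-0.77 -0.46 -1.31] spin -0.04 tilt 1.03
```

Request:
servo_tool([
  {"slide": [-0.2,0,-0.9],"spin": 0},
  {"slide": [-0.3,0,-0.7],"spin": 0.4},
  {"slide": [-0.2,0,-0.3],"spin": 0.6},
  {"slide": [0,0,0],"spin": 0.5},
  {"slide": [0,0,0],"spin": 0.1},
])

```text
time_s: 17.8
tcp_pos: [0.421, -0.2671, 0.2544]
ee_rot: [[-1.0, 0.01, -0.019], [0.01, 1.0, 0.022], [0.02, 0.022, -1.0]]
wrist_force: [-0.1, 0.2, -4.6]
gripper_width: 0.619
```

```bash
python3 -c "
from h import *
go(.5255,.404,.25,0)"
```

```text
t 17.8 tcp [ 0.421  -0.2671  0.2544] yaw -0.57 F [-0.08  0.15 -4.64] w 0.619
units now-axes [-3.93 26.88  0.69] final-axes [-4.19 26.84  0.69] spin -0.07 tilt 1.69
```

Request:
servo_tool([
  {"slide": [-0.1,0.4,0],"spin": 0},
  {"slide": [-0.15,0.7,0],"spin": 0},
  {"slide": [-0.15,0.9,0],"spin": 0},
  {"slide": [-0.15,0.9,0],"spin": 0},
  {"slide": [-0.15,0.9,0],"spin": 0},
  {"slide": [-0.15,0.9,0],"spin": 0},
  {"slide": [-0.15,0.9,0],"spin": 0},
  {"slide": [-0.15,0.9,0],"spin": 0},
])

```text
time_s: 18.6
tcp_pos: [0.4441, -0.0955, 0.25]
ee_rot: [[-0.999, 0.009, -0.037], [0.007, 1.0, 0.031], [0.038, 0.03, -0.999]]
wrist_force: [0.5, -0.8, -6.5]
gripper_width: 0.621
```

```bash
python3 -c "
from h import *
from station import sense
go(.5255,.404,.25,0);print(sense()['joints'])"
```

```text
t 18.6 tcp [ 0.4441 -0.0955  0.25  ] yaw -0.49 F [ 0.46 -0.8  -6.52] w 0.621
units now-axes [-3.1  20.    0.49] final-axes [-3.27 19.97  0.48] spin -0.06 tilt 2.78
[  7.00518333   5.28819023 -17.22440505  -2.1424183  -69.41982632
 -96.67885832]
```

Request:
servo_tool([
  {"slide": [-0.15,0.8,0],"spin": 0},
  {"slide": [-0.15,0.8,0],"spin": 0},
  {"slide": [-0.15,0.8,0],"spin": 0},
  {"slide": [-0.15,0.8,0],"spin": 0},
  {"slide": [-0.15,0.8,0],"spin": 0},
  {"slide": [-0.15,0.8,0],"spin": 0},
  {"slide": [-0.15,0.8,0],"spin": 0},
  {"slide": [-0.15,0.8,0],"spin": 0},
  {"slide": [-0.15,0.8,0],"spin": 0},
])

```text
time_s: 19.5
tcp_pos: [0.4689, 0.0961, 0.2469]
ee_rot: [[-0.998, -0.003, -0.057], [-0.005, 0.999, 0.032], [0.057, 0.032, -0.998]]
wrist_force: [0.6, -0.3, -7.0]
gripper_width: 0.616
```

```bash
python3 -c "
from h import *
go(.5255,.404,.25,0)"
```

```text
t 19.5 tcp [0.4689 0.0961 0.2469] yaw 0.18 F [ 0.6  -0.26 -7.  ] w 0.616
units now-axes [-2.31 12.31  0.14] final-axes [-2.28 12.31  0.14] spin 0.02 tilt 3.73
```

Request:
servo_tool([
  {"slide": [-0.15,0.8,-0.1],"spin": 0},
  {"slide": [-0.15,0.8,-0.1],"spin": 0},
  {"slide": [-0.15,0.8,0],"spin": 0},
  {"slide": [-0.15,0.8,0],"spin": 0},
  {"slide": [-0.15,0.8,0],"spin": 0},
  {"slide": [-0.15,0.8,0],"spin": 0},
  {"slide": [-0.15,0.8,0],"spin": 0},
  {"slide": [-0.15,0.8,0],"spin": 0},
  {"slide": [-0.15,0.8,0],"spin": 0},
])

```text
time_s: 20.4
tcp_pos: [0.4951, 0.2873, 0.2489]
ee_rot: [[-0.997, -0.011, -0.072], [-0.013, 1.0, 0.026], [0.072, 0.027, -0.997]]
wrist_force: [-0.0, 0.5, -5.8]
gripper_width: 0.618
```

```bash
python3 -c "
from h import *
go(.5255,.404,.25,0)"
```

```text
t 20.4 tcp [0.4951 0.2873 0.2489] yaw 0.62 F [-0.04  0.51 -5.76] w 0.618
units now-axes [-1.27  4.65 -0.01] final-axes [-1.22  4.67 -0.01] spin 0.08 tilt 4.4
```

Request:
servo_tool([
  {"slide": [-0.25,0.8,0],"spin": 0.05},
  {"slide": [-0.25,0.8,0],"spin": 0},
  {"slide": [-0.25,0.8,0],"spin": 0},
  {"slide": [-0.25,0.8,0],"spin": 0},
  {"slide": [-0.2,0.7,0],"spin": 0},
  {"slide": [0,0.3,0],"spin": 0},
  {"slide": [0,0,0],"spin": 0},
  {"slide": [0,0,0],"spin": 0},
])

```text
time_s: 21.2
tcp_pos: [0.5236, 0.4048, 0.2432]
ee_rot: [[-0.997, -0.008, -0.079], [-0.01, 1.0, 0.02], [0.079, 0.021, -0.997]]
wrist_force: [-0.6, -1.2, -6.8]
gripper_width: 0.615
```

```bash
python3 -c "
from h import *
go(.5255,.404,.1,0)"
```

```text
t 21.2 tcp [0.5236 0.4048 0.2432] yaw 0.46 F [-0.63 -1.15 -6.84] w 0.615
units now-axes [-0.53 -0.15  5.7 ] final-axes [-0.53 -0.15  5.7 ] spin 0.06 tilt 4.69
```

Request:
servo_tool([
  {"slide": [-0.1,0,0.4],"spin": 0},
  {"slide": [-0.1,0,0.8],"spin": 0},
  {"slide": [-0.1,0,0.9],"spin": 0},
  {"slide": [-0.1,0,0.9],"spin": 0},
  {"slide": [-0.1,0,0.9],"spin": 0},
  {"slide": [0,0,0.9],"spin": 0},
  {"slide": [0,0,0.6],"spin": 0},
  {"slide": [0,0,0],"spin": 0},
])

```text
time_s: 22.0
tcp_pos: [0.5251, 0.4001, 0.102]
ee_rot: [[-0.997, -0.001, -0.08], [-0.003, 1.0, 0.019], [0.08, 0.019, -0.997]]
wrist_force: [0.3, -1.8, -7.5]
gripper_width: 0.62
```

```bash
python3 -c "
from h import *
from station import optics
go(.5255,.404,.05,0)
c=optics.capture('scene');cv2.imwrite('pics/s4.png',cv2.resize(c['frame'][150:280,60:220,::-1],None,fx=5,fy=5)[:600])"
```

```text
t 22.0 tcp [0.5251 0.4001 0.102 ] yaw 0.08 F [ 0.27 -1.77 -7.49] w 0.62
units now-axes [-0.18  0.12  2.07] final-axes [-0.18  0.12  2.07] spin 0.01 tilt 4.72
```

View pics/s4.png

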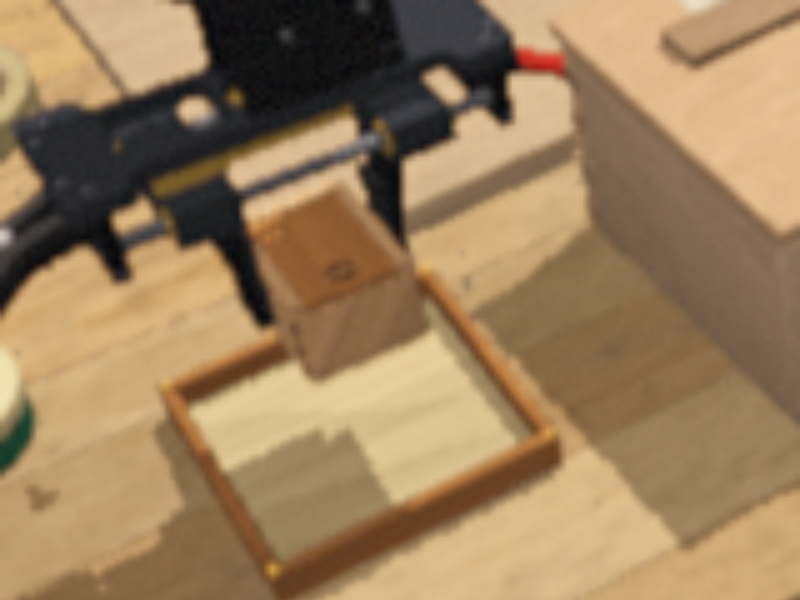

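The box hangs above the tray centre, pitched by a few degrees. It is clear of the rim all round. Continuing down.

Request:
servo_tool([
  {"slide": [-0.1,0.1,0.4],"spin": 0},
  {"slide": [-0.1,0.05,0.7],"spin": 0},
  {"slide": [0,0,0.7],"spin": 0},
  {"slide": [0,0,0.5],"spin": 0},
  {"slide": [0,0,0.1],"spin": 0},
  {"slide": [0,0,0],"spin": 0},
])

```text
time_s: 22.65
tcp_pos: [0.5312, 0.4084, 0.0467]
ee_rot: [[-0.998, -0.002, -0.067], [-0.004, 1.0, 0.029], [0.067, 0.03, -0.997]]
wrist_force: [0.1, -0.3, -6.2]
gripper_width: 0.621
```

```bash
python3 -c "
from h import *
go(.5255,.404,.028,0)"
```

```text
t 22.65 tcp [0.5312 0.4084 0.0467] yaw 0.1 F [ 0.11 -0.34 -6.19] w 0.621
units now-axes [ 0.18 -0.2   0.76] final-axes [ 0.18 -0.2   0.76] spin 0.01 tilt 4.22
```

Request:
servo_tool([
  {"slide": [0.15,-0.2,0.25],"spin": 0},
  {"slide": [0,0,0.25],"spin": 0},
  {"slide": [0,0,0.1],"spin": 0},
  {"slide": [0,0,0],"spin": 0},
])

```text
time_s: 23.05
tcp_pos: [0.5272, 0.4043, 0.0333]
ee_rot: [[-0.998, -0.002, -0.064], [-0.004, 0.999, 0.033], [0.064, 0.033, -0.997]]
wrist_force: [-1.5, -0.2, -6.0]
gripper_width: 0.62
```

```bash
python3 -c "
from h import *
go(.5255,.404,.024,0)"
```

```text
t 23.05 tcp [0.5272 0.4043 0.0333] yaw 0.12 F [-1.52 -0.19 -5.96] w 0.62
units now-axes [ 0.04 -0.03  0.37] final-axes [ 0.04 -0.03  0.37] spin 0.02 tilt 4.12
```

Request:
servo_tool([
  {"slide": [0,0,0.15],"spin": 0},
  {"slide": [0,0,0.1],"spin": 0},
  {"slide": [0,0,0],"spin": 0},
])

```text
time_s: 23.35
tcp_pos: [0.5272, 0.405, 0.0271]
ee_rot: [[-0.998, -0.002, -0.063], [-0.005, 0.999, 0.033], [0.063, 0.034, -0.997]]
wrist_force: [0.5, -0.1, -5.0]
gripper_width: 0.618
```

Request:
servo_tool([
  {"slide": [0,0,0.1],"spin": 0},
])

```text
time_s: 23.45
tcp_pos: [0.5272, 0.4053, 0.0254]
ee_rot: [[-0.998, -0.003, -0.063], [-0.005, 0.999, 0.034], [0.062, 0.034, -0.997]]
wrist_force: [-5.5, 0.9, 4.8]
gripper_width: 0.618
```

Touching on one edge. One more small step, then release partially (about 75 mm, to stay clear of the rim).

Request:
servo_tool([
  {"slide": [0,0,0.06],"spin": 0},
])

```text
time_s: 23.55
tcp_pos: [0.5272, 0.4055, 0.0253]
ee_rot: [[-0.998, -0.003, -0.062], [-0.005, 0.999, 0.033], [0.062, 0.033, -0.998]]
wrist_force: [-3.8, -0.7, 3.4]
gripper_width: 0.619
```

Request:
servo_tool([
  {"slide": [0,0,0],"spin": 0},
  {"slide": [0,0,0],"spin": 0},
  {"slide": [0,0,0],"spin": 0},
  {"slide": [0,0,0],"spin": 0},
  {"slide": [0,0,0],"spin": 0},
], gripper=45)

```text
time_s: 24.05
tcp_pos: [0.531, 0.4086, 0.0298]
ee_rot: [[-0.999, -0.005, -0.053], [-0.008, 0.999, 0.041], [0.052, 0.041, -0.998]]
wrist_force: [0.1, 0.4, 0.7]
gripper_width: 0.817
```

```bash
python3 -c "
from h import *
from station import optics
go(.5255,.404,.15,0)
c=optics.capture('scene');cv2.imwrite('pics/s5.png',cv2.resize(c['frame'][150:270,60:220,::-1],None,fx=5,fy=5))"
```

```text
t 24.05 tcp [0.531  0.4086 0.0298] yaw 0.31 F [0.13 0.38 0.67] w 0.817
units now-axes [ 0.47  0.02 -4.79] final-axes [ 0.47  0.02 -4.79] spin 0.04 tilt 3.83
```

View pics/s5.png

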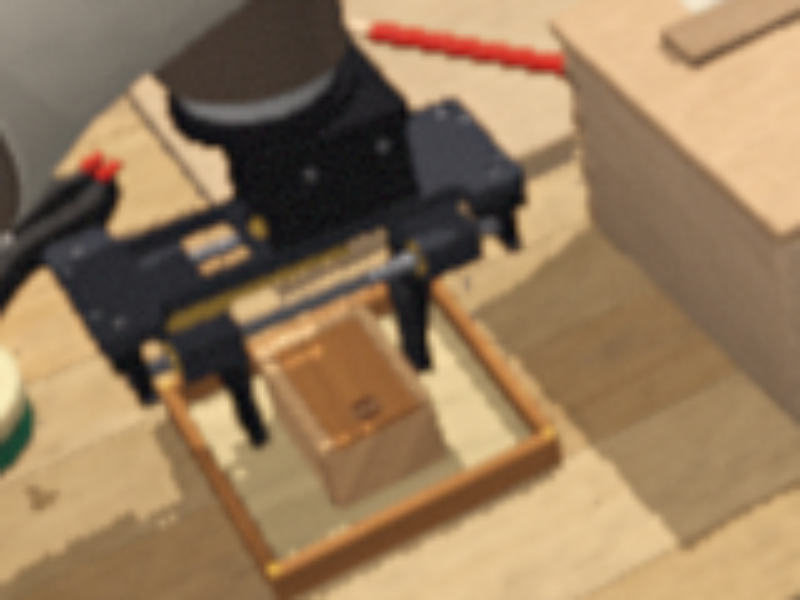

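The box sits flat in the tray and the fingers are clear on both sides. Retreating upward.

Request:
servo_tool([
  {"slide": [0,0,-0.3],"spin": 0},
  {"slide": [0,0,-0.6],"spin": 0},
  {"slide": [0,0,-0.9],"spin": 0},
  {"slide": [0,0,-0.9],"spin": 0},
  {"slide": [0,0,-0.9],"spin": 0},
  {"slide": [0,0,-0.9],"spin": 0},
  {"slide": [0,0,-0.9],"spin": 0},
  {"slide": [0,0,-0.5],"spin": 0},
  {"slide": [0,0,0],"spin": 0},
  {"slide": [0,0,0],"spin": 0},
])

```text
time_s: 25.1
tcp_pos: [0.5403, 0.4019, 0.1919]
ee_rot: [[-0.999, -0.006, -0.047], [-0.008, 0.999, 0.045], [0.046, 0.046, -0.998]]
wrist_force: [-0.0, -0.1, -1.4]
gripper_width: 0.823
```

```bash
python3 -c "
from h import *
from station import optics
go(.5255,.404,.15,0)
c=optics.capture('scene');cv2.imwrite('pics/s6.png',c['frame'][:,:,::-1]);cv2.imwrite('pics/s6z.png',cv2.resize(c['frame'][190:280,85:185,::-1],None,fx=6,fy=6))
pickle.dump(c,open('s6.pkl','wb'))
c=optics.capture('side');cv2.imwrite('pics/s7.png',c['frame'][:,:,::-1])
pickle.dump(c,open('s7.pkl','wb'))"
```

```text
t 25.1 tcp [0.5403 0.4019 0.1919] yaw 0.32 F [-0.01 -0.1  -1.43] w 0.823
units now-axes [0.51 0.01 1.71] final-axes [0.51 0.01 1.7 ] spin 0.04 tilt 3.73
```

View pics/s6z.png

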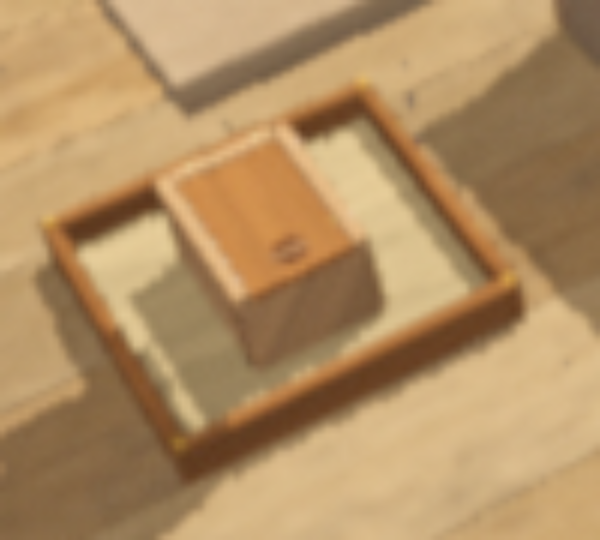

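View pics/s7.png

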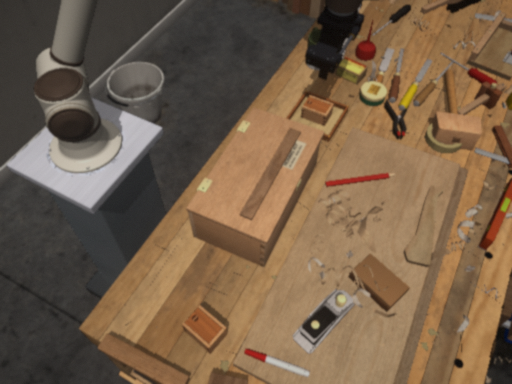

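The heavy box is flat near the middle of the tray (crop corners (285,120), (370,240), (240,302), (158,182)). The far box is still at (205,326) in the side view and the arm is clear. One numeric check, then I'll hand in.

```bash
python3 -c "
from h import *
from station import r
c=pickle.load(open('s6.pkl','rb'))
P=np.array([ray(c,(x+.5)/6-.5+85,(y+.5)/6-.5+190,.05)[:2] for x,y in [(285,120),(370,240),(240,302),(158,182)]])
print(P.mean(0)-[.5255,.404],[np.linalg.norm(P[i]-P[(i+1)%4]).round(4) for i in range(4)])
a=pickle.load(open('c0.pkl','rb'))['side']['frame'];b=pickle.load(open('s7.pkl','rb'))['frame']
for f in (a,b):
    h=cv2.cvtColor(f,cv2.COLOR_RGB2HSV);m=((h[...,1]>150)&(h[...,0]<15)).astype(np.uint8);k=m[300:350,178:232];ys,xs=np.nonzero(k);print(xs.mean()+178,ys.mean()+300,len(xs))
"
python3 -c "
from station import r
print(r.finish_job())"
```

```text
[-0.00375566  0.00153081] [np.float64(0.0778), np.float64(0.0514), np.float64(0.0751), np.float64(0.0531)]
202.20182094081943 325.5493171471927 659
202.71428571428572 324.99696048632217 658
the job is handed in; nothing more can be done
None
```

I lifted both boxes in order, and the heavier one, the nearer, is now flat in the tray. The job is handed in at about 25 s; no verdict is reported, so the result is judged by my own checks.

- **Weighing:** the near box read about 6 N and the far box about 2 to 2.7 N. That makes the near box the full one. Each was set back before the next step.
- **Heavier box:** in the last picture it sits flat in the tray, its centre about 4 mm from the tray's centre. At a top height of 50 mm, its measured sides came to 51–53 mm by 75–78 mm, against the nominal 54 by 76 mm.
- **Lighter box:** it is upright on the bench. In the side view it moved less than 1 pixel from its first position, roughly 1–2 mm.
- **Arm:** it was about 0.19 m above the bench and touching nothing when the job was handed in.

**What did not go cleanly:**
- The tool drifted slowly off vertical on long moves, reaching 4.7°. The heavy box was therefore a few degrees pitched when it touched the tray and settled flat on release.
- When I set the near box back after the first lift, it briefly pressed on the bench with about 30 N through the fingers, and it ended about 6 mm from where it had stood.

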